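Lift the thumb latch and open the parts-box gate

ROBOT

A 6-joint arm with a two-finger parallel gripper is mounted at the origin on the work surface. World frame = base frame: x ahead of the robot, y to its left, z up, the work surface at z = 0. Lengths are in m, angles in rad, forces in N, time in s.
With the tool pointing down it reaches from about 0.325 to 0.775 m from the base axis. Payload 5.5 kg.
Tool frame: the origin (TCP) lies on the centre line of the jaws, within the pads' length; the fingertips stand 25 mm ahead of it and the grasp point (between the pads) lies 6 mm ahead of it; z points along the fingers, y is the direction in which the jaws open and shut (so a half turn about z gives the same grasp; the last joint's range is limited). The gripper opens to 88 mm and grips with 3 to 60 N. Pads are 20 mm wide; open, the fingers measure 115 mm over their backs; the gripper's body (75 mm by 178 mm) begins 61 mm behind the grasp point.
Start: joints at [-1.249, 0.091, 1.231, -0, 1.82, -0.057], TCP at [0.222, -0.557, 0.248] pointing down, gripper open.
Joint ranges: [-2.87, 2.87], [-0.86, 2.18], [0.17, 2.46], [-1.51, 4.65], [0.06, 2.69], [-2.65, 2.65]. Speed limits (rad/s): [2.57, 2.57, 3.01, 3.14, 3.14, 3.14].

INTERFACE

Orientations are given as a rotation vector (axis times angle).
In Python, from station import bot gives the robot as it stands. The module is installed in compiled form; this text tells all that it offers.
- The arm moves only by the tool jog_arm, never from a script. Its argument "rows" is a list of rows, each a list of 4 numbers: the shift along the tool's x, y, z normalised to -1 to 1, where 1 is 2.5 cm, then the turn about the tool's z normalised to -1 to 1, where 1 is 8 degrees. A call has 1 to 20 rows; each row shifts and turns the commanded pose from where the row before left it, along the tool's axes as they then stand; what a row does not reach is not made up. A row lasts 1/10 s, in which the tool goes at most 50 mm and 8.59 degrees, less where a joint would pass 70% of its speed; a pose out of reach is approached as far as the arm can. A call with a number of a shift or a turn outside -1 to 1 is refused whole. A call with a gripper value outside its range is refused whole. "grip" is the closure in counts, from 0 (fully open) to 255 (shut), set as the call begins (left out, the last holds). The fingers move at their own pace and stop on an object; "force" is the grip in N (left out, the last holds). Time passes only in rows, so rows that do not move let the fingers close. It gives the time, the measured TCP pose, the force and the opening at its end, in the units of the state.
- bot.read_state(): the state, without advancing time (a new reading comes with each control period).
- bot.capture(name): name is "scene" or "top" or "wrist"; returns a dict with "img" (420x560x3 uint8, red, green, blue), "fx", "fy", "cx", "cy" (pixels), "k1" (the pictures are not rectified: a ray, as slopes to the right and down, at radius r is drawn at 1 + k1 r^2 times it, then the intrinsics apply), "eye" and "orientation" of the camera in the world; the wrist camera has in their place "mount" (4x4, takes a point from camera to tool coordinates, whose origin is the TCP and whose axes are the flange's). Camera axes: x right, y down, z forward; pixel columns grow to the right and rows downward; lengths in m; the calibration is good to about 2 mm. A picture is of the moment at which its call begins: read the wrist's pose just before it. There is no depth.
- bot.finish_job(): hands the job in, once; it reports no verdict.
The state is a dict: "clock": time; "q": joint angles; "joint_velocities": joint speeds; "joint_torque": joint torques, N m; "tool_pos": TCP position; "ee_rot": TCP orientation; "wrist_force": force on the tool from outside, world axes, zero at the start; "wrist_torque": the same for the moment, N m; "finger_gap": opening from 0.0 (shut) to 1.0 (fully open).
Only numpy, scipy, OpenCV 4.12 (cv2) and the standard library are available. Lean on these libraries where they do the work, as an engineer would, in place of code of your own. Each camera call takes 0.05 s, during which the arm holds its last target.

TASK

Open the little gate on the front of the pine parts box so that the drawer behind it can be drawn out: with shut fingertips press the thumb piece down gently, by feel, until the latch bar's nose has risen clear of its catch, keep it pressed and draw the gate towards you, and leave the gate standing wide open, about square to the box, with the latch dropped back to rest. The latch is light sheet metal: never pinch it, and push or pull on latch and gate with no more than a thumb's light force (10 N or so); do not fling the gate, and leave all the loose things where they lie.

Things in the scene. Friction and masses are not known exactly. Their poses are not given: they have to be found in the camera images.
- box: Fixed open-fronted pine parts box, 190 mm deep (x), 260 mm wide (y); two posts 165 mm high at the front corners, rear slat top 135 mm high. Origin on the bench under the middle of its front face; x points to the back of the box, y to the hinge side, z up. Place and yaw vary. The gate closes the front and needs 250 mm before it to swing.
- hinge (a point): Slatted wooden gate, 200 mm wide, 150 mm high, 16 mm thick, hung at its +y end. This point is on the vertical hinge axis at bench height, mid-thickness; the panel runs from there along its own -y for 198 mm; front face at its own x = -8 mm. It opens with the free end coming forward (box -x), turning clockwise seen from above.
- gate (a joint): Opening angle of the gate (rad): 0 shut, 1.57 square to the box, stop at 1.75. Hinge friction (0.06 N m) keeps it where it is left. While the latch nose is in the catch it opens only about 0.015.
- thumb (a point): Thumb piece of the see-saw latch: level aluminium plate 50 (x) by 52 (y) mm, 3 mm thick, origin at the centre of its top; axes as the gate's while at rest. At rest its top is 126.5 mm above the bench, 85 mm from the hinge along the gate, 43.5 mm in front of the hinge axis (gate -x). The gate's top is 23 mm above it. Meant for shut fingertips, not for pinching.
- lip (a point): Top of the upturned lip along the thumb plate's outer (-x) edge, 13 mm above the plate, its inner face 25 mm from the plate's centre. On the gate side the latch bar stands 2.5 mm above the plate, also 25 mm from the centre. Shut fingertips stand in the trough between and draw the gate by the lip.
- latch (a joint): Tilt of the latch (rad): 0 at rest, grows as the thumb piece is pressed down and the nose rises; end 0.42. The thumb piece is 80 mm from the pivot on the hinge side, the nose 60 mm on the other. A steel weight returns it: about 1 N on the thumb piece moves it freely, and it drops back when let go.
- pivot (a point): Latch pivot on the gate's front, 165 mm from the hinge, 125 mm up. Force felt on the thumb piece: about 1 N while the nose rises freely, then, when the nose meets the leaf spring over the catch, nearly 7 N more for every further mm pressed (limit of the sheet metal 16 N).
- nose (a point): Centre of the latch bar's nose, a flat-ended round steel pin (12 mm thick, 22 mm long, along x) at the bar's free end, 225 mm from the hinge. It is clear of the catch once the gate is open 0.2 rad; from then nothing is above it, and the thumb piece need only be kept low enough for the fingertips to stay in the trough.
- catch (a point): Where the nose's centre lies when latched. A steel lip before it rises to somewhere 4 to 16 mm above the nose's underside at rest (nailed on by eye: different each time, not measured). 13.8 mm above the lip's top is a stiff leaf spring, so the nose has 1.8 mm of play to slide out forwards between the two. The thumb piece must go down 5 to 24 mm for that.
- bell: Chrome bicycle bell, 54 mm across, lying in the drawer. Not to be disturbed.
- grip: Black rubber handlebar grip, 100 mm long, lying in the drawer. Not to be disturbed.
- spanner: Flat green steel cone spanner, 180 mm long, on the box's slat top. Not to be disturbed.
- axle: Galvanised pedal axle, 130 mm long, on the box's slat top. Not to be disturbed.
- glue: Small can of glue, 44 mm across, 60 mm high, on the bench beside the catch post. Not to be disturbed.
- patch_tin: Flat patch tin, 60 by 85 by 22 mm, on the bench on the catch side. Not to be disturbed.
- tyre_lever: Steel tyre lever, 135 mm long, 6 mm thick, on the bench on the catch side in front. Not to be disturbed.
- hub_ring: Steel hub ring, 52 mm across, 20 mm high, on the bench on the hinge side. Not to be disturbed.

How it is judged:
By the outcome, as a careful person would: the job done as asked, in the order asked, and still so for the second after the job is handed in, with the robot touching nothing.
It also fails if it takes over 53 s, if anything falls off the work surface, if the arm or the gripper's body presses on something with over 40 N, if the wrist force passes 120 N, or if a joint passes its speed limit or range.

## Working session

There is one attempt and no reset: what is moved stays moved. The work goes in short steps, Python scripts to look and compute and a tool call to move; the robot and the scene stay as the last step left them, time stands still between calls to the robot, and variables do not carry over. Pictures are saved under pics/ and viewed, and the job is handed in when it is done.

Besides the shell and the picture viewer there is one more tool, called after "Request:" as name(argument=value, ...), one argument or row to a line, values as JSON. jog_arm: Moves the arm, as the interface text tells. Its arguments: {"type":"object","properties":{"rows":{"type":"array"},"grip":{"type":"number"},"force":{"type":"number"}},"required":["rows"]}

```bash
mkdir -p pics; cat > h.py <<'E'
import numpy as np,cv2
from scipy.spatial.transform import Rotation as R
from station import bot
def cam(c,st=None):
    if 'eye' in c:
        o=np.array(c['orientation'],float)
        Rm=o if o.shape==(3,3) else R.from_rotvec(o).as_matrix() if o.size==3 else None
        return Rm,np.array(c['eye'])
    T=np.array(c['mount']); Rt=R.from_rotvec(st['ee_rot']).as_matrix()
    return Rt@T[:3,:3], Rt@T[:3,3]+np.array(st['tool_pos'])
def proj(c,P,st=None):
    Rm,e=cam(c,st); p=(np.atleast_2d(P)-e)@Rm; s=p[:,:2]/p[:,2:]
    s=s*(1+c['k1']*(s**2).sum(1,keepdims=True))
    return s*[c['fx'],c['fy']]+[c['cx'],c['cy']]
def ray(c,uv,st=None):
    Rm,e=cam(c,st); d=(np.array(uv,float)-[c['cx'],c['cy']])/[c['fx'],c['fy']]
    s=d.copy()
    for _ in range(30): s=d/(1+c['k1']*(s@s))
    return e,Rm@np.array([s[0],s[1],1])
def onz(c,uv,z,st=None):
    e,d=ray(c,uv,st); return e+d*(z-e[2])/d[2]
def save(c,n,crop=None,s=1):
    im=c['img'][:,:,::-1]
    if crop: x0,y0,x1,y1=crop; im=im[y0:y1,x0:x1]
    cv2.imwrite('pics/'+n,cv2.resize(im,None,fx=s,fy=s,interpolation=cv2.INTER_CUBIC))
E
python3 - <<'E'
from h import *
import pickle
st=bot.read_state(); print(st)
D={'st':st}
for n in ['scene','top','wrist']:
    c=bot.capture(n); D[n]=c; save(c,n+'0.png'); print(n,{k:v for k,v in c.items() if k!='img'})
pickle.dump(D,open('d0.pkl','wb'))
E
```

```text
{'clock': 0.0, 'q': array([-1.24872158e+00,  9.18504762e-02,  1.23191002e+00, -1.19514651e-05,
        1.81980754e+00, -5.66983864e-02]), 'joint_velocities': array([-0.00028818,  0.00086068, -0.00011536, -0.00055855, -0.00142332,
        0.00021534]), 'joint_torque': array([-4.72054489e-04, -4.46468425e+01, -4.06441104e+01,  6.98416773e-02,
        2.96233920e-02, -1.59638448e-04]), 'tool_pos': array([ 0.22178145, -0.55722495,  0.24649824]), 'ee_rot': array([-3.08350001e+00, -5.91052271e-01,  4.28286011e-04]), 'wrist_force': array([-0.48534314, -0.11411942,  0.05075777]), 'wrist_torque': array([0.00039016, 0.06332969, 0.00516645]), 'finger_gap': 0.9984921109391329}
scene {'fx': 381.18071793995296, 'fy': 381.18071793995296, 'cx': 280.2804665663397, 'cy': 209.96084055604214, 'k1': -0.03374764221345014, 'eye': array([1.07750634, 0.20865722, 0.57120951]), 'orientation': array([-1.25240674, -2.13699901,  1.02087473])}
top {'fx': 394.8480548710631, 'fy': 394.8480548710631, 'cx': 281.53145094178376, 'cy': 213.70609745727822, 'k1': -0.07568642898851176, 'eye': array([ 0.4569051 , -0.058026  ,  0.89208496]), 'orientation': array([-2.17490236,  2.13553376, -0.10331425])}
wrist {'fx': 317.9293794715431, 'fy': 317.9293794715431, 'cx': 281.0027486916753, 'cy': 207.93445605445498, 'k1': -0.01242791652142108, 'mount': array([[ 1.92238130e-04, -9.51719298e-01, -3.06969609e-01,
         8.42594369e-02],
       [ 9.99999901e-01,  3.06144668e-04, -3.22916910e-04,
         9.25273054e-06],
       [ 4.01303364e-04, -3.06969516e-01,  9.51719263e-01,
        -1.38434174e-01],
       [ 0.00000000e+00,  0.00000000e+00,  0.00000000e+00,
         1.00000000e+00]])}
```

View pics/scene0.png

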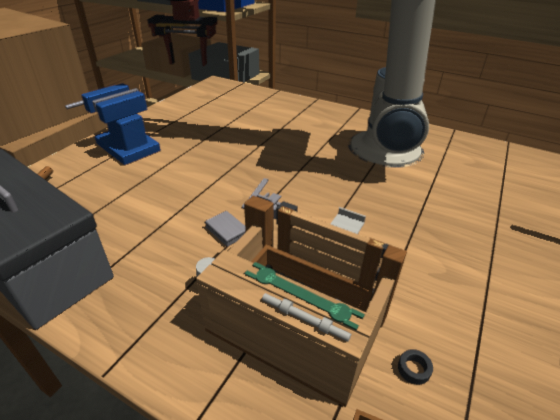

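View pics/top0.png

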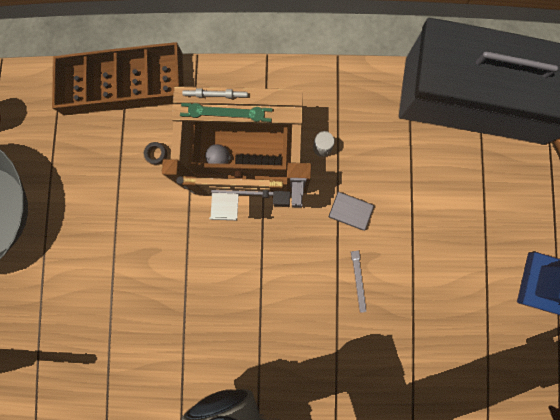

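View pics/wrist0.png

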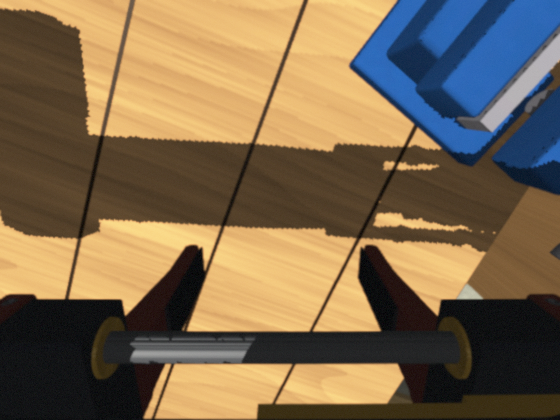

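The top view shows the box at about (235,140) px, the gate along row ~185, the white thumb plate at (225,206), and the latch and nose block near (296,190). I'll enlarge it next.

```bash
python3 - <<'E'
from h import *
import pickle
D=pickle.load(open('d0.pkl','rb'))
save(D['top'],'top0c.png',(140,80,340,230),4)
save(D['scene'],'scene0c.png',(180,150,440,345),3)
E
```

```text
(no output)
```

View pics/top0c.png

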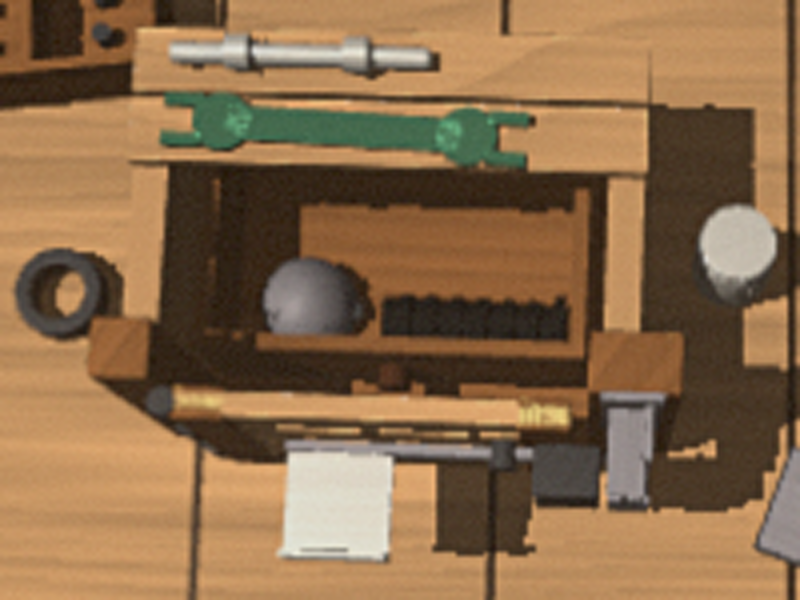

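View pics/scene0c.png

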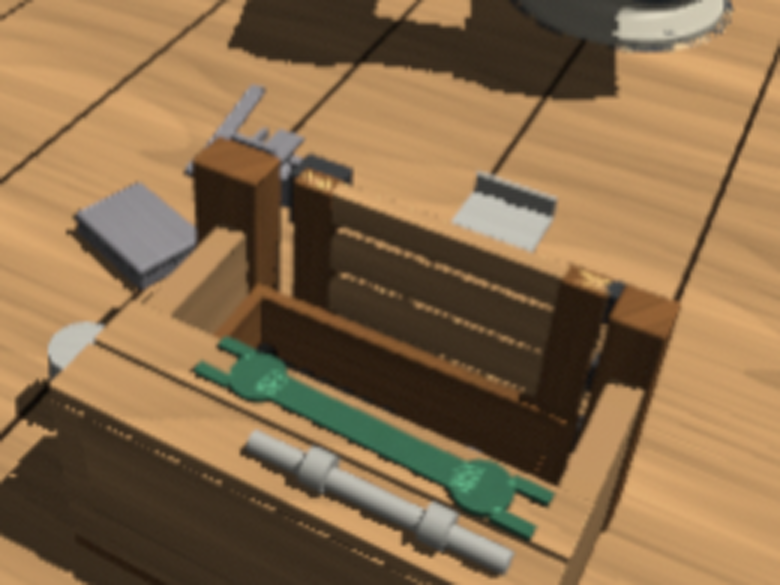

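```bash
python3 - <<'E'
from h import *
import pickle
D=pickle.load(open('d0.pkl','rb')); c=D['top']; s=D['scene']
f=lambda u,v:(140+u/4-.375,80+v/4-.375)
g=lambda u,v:(180+u/3-.33,150+v/3-.33)
for n,u,v,z in [('plateL',287,455,.1265),('plateR',393,455,.1265),('lipL',281,557,.1395),('lipR',390,559,.1395),
 ('gBL',175,386,.15),('gBR',572,405,.15),('gFR',570,429,.15),('gFL',172,413,.15),('hinge',160,402,.15),
 ('pLf',90,378,.165),('pRf',682,395,.165),('pLfi',148,378,.165),('pRfi',590,392,.165),('slatBL',136,28,.135),('slatBR',650,48,.135),('slatFL',132,160,.135),('slatFR',650,172,.135)]:
    print(n,onz(c,f(u,v),z).round(4))
print('scene')
for n,u,v,z in [('plateBL',541,249,.1265),('plateBR',453,219,.1265),('lipTL',555,200,.1395),('lipTR',478,175,.1395),('gBR',296,180,.15),('gBL',605,292,.15),('pLf',678,308,.165),('pRf',205,150,.165),('pRfb',195,160,.165)]:
    print(n,onz(s,g(u,v),z).round(4))
E
```

```text
plateL [0.5815 0.0951 0.1265]
plateR [0.5823 0.0426 0.1265]
lipL [0.5296 0.0934 0.1395]
lipR [0.5296 0.0407 0.1395]
gBL [0.6106 0.1463 0.15  ]
gBR [ 0.604  -0.0454  0.15  ]
gFR [ 0.5924 -0.0447  0.15  ]
gFL [0.5973 0.1471 0.15  ]
hinge [0.6026 0.1533 0.15  ]
pLf [0.6109 0.1834 0.165 ]
pRf [ 0.6066 -0.0971  0.165 ]
pLfi [0.6112 0.1554 0.165 ]
pRfi [ 0.6074 -0.054   0.165 ]
slatBL [0.7998 0.181  0.135 ]
slatBR [ 0.7907 -0.081   0.135 ]
slatFL [0.7294 0.1787 0.135 ]
slatFR [ 0.7255 -0.0818  0.135 ]
scene
plateBL [0.5661 0.0978 0.1265]
plateBR [0.5667 0.0421 0.1265]
lipTL [0.5344 0.0935 0.1395]
lipTR [0.5349 0.044  0.1395]
gBR [ 0.6072 -0.0444  0.15  ]
gBL [0.609  0.1453 0.15  ]
pLf [0.6185 0.1837 0.165 ]
pRf [ 0.6259 -0.0959  0.165 ]
pRfb [ 0.6371 -0.0957  0.165 ]
```

The measurements agree with the spec. The plate is 52 mm wide, its centre is at about (0.557, 0.068), the hinge is at about (0.602, 0.152), and the yaw is about -0.025. I'll move above the thumb piece with the gripper shut.

Request:
jog_arm(
  grip=255,
  force=20,
  rows=[
    [0.72,-0.61,0,0],
    [0.72,-0.61,0,0],
    [0.72,-0.61,0,0],
    [0.72,-0.61,0,0],
    [0.72,-0.61,0,0],
    [0.72,-0.61,0,0],
    [0.72,-0.61,0,0],
    [0.72,-0.61,0,0],
    [0.72,-0.61,0,0],
    [0.72,-0.61,0,0],
    [0.72,-0.61,0,0],
    [0.72,-0.61,0,0],
    [0.72,-0.61,0,0],
    [0.72,-0.61,0,0],
    [0.72,-0.61,0,0],
    [0.72,-0.61,0,0],
    [0.72,-0.61,0,0],
    [0.72,-0.61,0,0],
    [0.72,-0.61,0,0],
    [0.72,-0.61,0,0],
  ],
)

```text
clock: 2.15
tool_pos: [0.4438, -0.14, 0.2474]
ee_rot: [-3.085, -0.591, 0.001]
wrist_force: [0.2, -0.0, -0.4]
finger_gap: 0.007
```

Request:
jog_arm(
  rows=[
    [0.72,-0.61,0,0],
    [0.72,-0.61,0,0],
    [0.72,-0.61,0,0],
    [0.72,-0.61,0,0],
    [0.72,-0.61,0,0],
    [0.72,-0.61,0,0],
    [0.72,-0.61,0,0],
    [0.72,-0.61,0,0],
    [0,0,0,-1],
    [0,0,0,-1],
    [0,0,0,-1],
    [0,0,0,-1],
    [0,0,0,-1],
    [0,0,0,-1],
    [0,0,0,-1],
    [0,0,0,-1],
    [0,0,0,-1],
    [0,0,0,-1],
    [0,0,0,-1],
    [0,0,0,-1],
  ],
)

```text
clock: 4.15
tool_pos: [0.5321, 0.0256, 0.2472]
ee_rot: [-1.617, -2.693, 0.001]
wrist_force: [0.1, -0.7, -0.4]
finger_gap: 0.008
```

Request:
jog_arm(
  rows=[
    [0,0,0,-1],
    [0,0,0,-1],
    [0,0,0,-1],
    [0,0,0,-1],
    [0,0,0,-1],
    [0,0,0,-1],
    [0,0,0,-1],
    [0,0,0,-0.6],
    [0,0,0,0],
    [0,0,0,0],
  ],
)

```text
clock: 5.15
tool_pos: [0.5322, 0.0257, 0.2474]
ee_rot: [-0.045, -3.141, -0.0]
wrist_force: [-0.2, 0.1, -0.2]
finger_gap: 0.004
```

```bash
python3 - <<'E'
from h import *
import pickle
st=bot.read_state(); print(st)
print(R.from_rotvec(st['ee_rot']).as_matrix().round(4))
D={'st':st}
for n in ['wrist','top']:
    c=bot.capture(n); D[n]=c; save(c,n+'1.png')
save(D['wrist'],'wrist1.png',None,1.4)
pickle.dump(D,open('d1.pkl','wb'))
E
```

```text
{'clock': 5.15, 'q': array([-1.56982274e-02, -8.95560080e-02,  1.41188272e+00,  2.77483417e-05,
        1.81968797e+00, -1.55801324e+00]), 'joint_velocities': array([-1.37758190e-04,  3.95029286e-05, -2.13161245e-03,  4.91691833e-04,
       -1.04986933e-03, -7.23332320e-04]), 'joint_torque': array([-1.60294338e-03, -3.66993821e+01, -4.05890179e+01, -1.45561414e-02,
        7.58455228e-02, -1.06633706e-01]), 'tool_pos': array([0.53218562, 0.02565786, 0.24738546]), 'ee_rot': array([-4.47200981e-02, -3.14085232e+00, -4.32065635e-05]), 'wrist_force': array([-0.15842739,  0.06402647, -0.23154754]), 'wrist_torque': array([ 0.07631909, -0.10843737, -0.00165918]), 'finger_gap': 0.0035771265112190995}
[[-9.996e-01  2.850e-02 -4.000e-04]
 [ 2.850e-02  9.996e-01  0.000e+00]
 [ 4.000e-04  0.000e+00 -1.000e+00]]
```

View pics/wrist1.png

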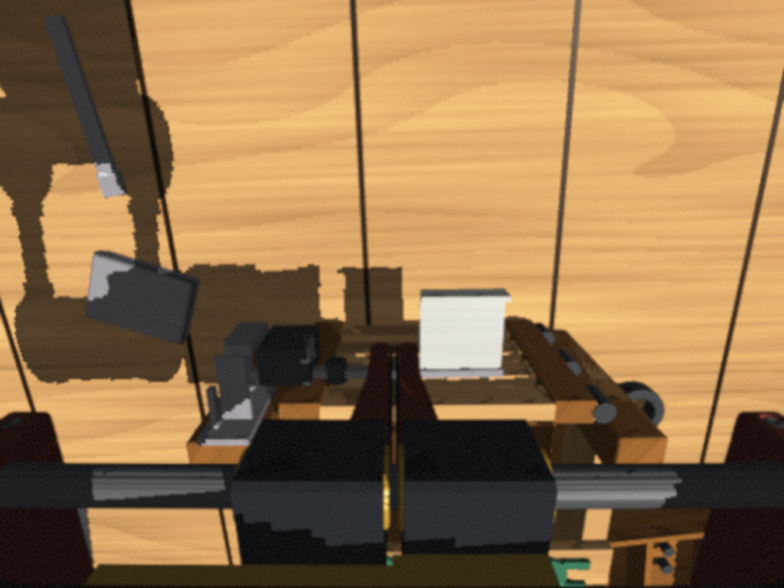

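```bash
python3 - <<'E'
from h import *
import pickle
D=pickle.load(open('d1.pkl','rb')); c=D['wrist'];st=D['st']
save(c,'wrist1c.png',(120,190,480,330),2.2)
for n,u,v,z in [('lipTL',420,290,.1395),('lipTR',509,292,.1395),('pBL',420,369,.1265),('pBR',503,369,.1265),('hinge',604,411,.15)]:
    print(n,onz(c,(u/1.4,v/1.4),z,st).round(4))
# predicted model
h=np.array([.6025,.152]);yaw=-.027
Rz=lambda a:np.array([[np.cos(a),-np.sin(a)],[np.sin(a),np.cos(a)]])
for l,z in [((-.0435,-.085),.1265),((-.0685,-.059),.1395),((-.0685,-.111),.1395),((-.0185,-.059),.1265),((-.0185,-.111),.1265)]:
    p=h+Rz(yaw)@l; P=[*p,z]; print(l,np.round(P,4),(proj(c,P,st)*1.4).round(0),proj(D['top'],P).round(1))
E
```

```text
lipTL [0.5258 0.0411 0.1395]
lipTR [0.5285 0.0929 0.1395]
pBL [0.5836 0.0413 0.1265]
pBR [0.5852 0.0951 0.1265]
hinge [0.6032 0.1522 0.15  ]
(-0.0435, -0.085) [0.5567 0.0682 0.1265] [[462. 329.]] [[224.5 206. ]]
(-0.0685, -0.059) [0.5324 0.0949 0.1395] [[512. 298.]] [[209.2 217.4]]
(-0.0685, -0.111) [0.531  0.0429 0.1395] [[423. 298.]] [[236.  218.6]]
(-0.0185, -0.059) [0.5824 0.0935 0.1265] [[501. 365.]] [[212.2 192.9]]
(-0.0185, -0.111) [0.581  0.0415 0.1265] [[420. 365.]] [[238.4 194. ]]
```

View pics/wrist1c.png

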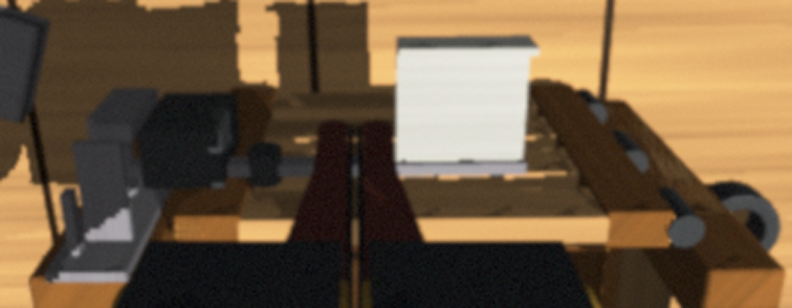

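The hinge is at (0.603, 0.152) and the thumb centre at (0.557, 0.068), and both cameras agree. I'll go above the trough, about 10 mm towards the lip, with the tips about 5 mm over the plate.

Request:
jog_arm(
  rows=[
    [-0.27,0.85,0,0],
    [-0.27,0.85,0,0],
    [0,0,0.8,0],
    [0,0,0.9,0],
    [0,0,0.9,0],
    [0,0,0.6,0],
    [0,0,0.3,0],
    [0,0,0,0],
    [0,0,0,0],
  ],
)

```text
clock: 6.15
tool_pos: [0.5472, 0.0677, 0.1612]
ee_rot: [0.042, 3.14, 0.0]
wrist_force: [0.3, -0.9, 0.4]
finger_gap: 0.007
```

```bash
python3 - <<'E'
from h import *
import pickle
st=bot.read_state(); print(st['clock'],st['tool_pos'],st['wrist_force'])
D={'st':st}
for n in ['wrist','top','scene']:
    c=bot.capture(n); D[n]=c
save(D['wrist'],'wrist2.png',(80,150,480,400),2)
save(D['scene'],'scene2.png',(180,100,440,320),3)
print(proj(D['wrist'],[.557,.068,.1265],st))
pickle.dump(D,open('d2.pkl','wb'))
E
```

```text
6.15 [0.54721217 0.06772645 0.16115739] [ 0.30732744 -0.88401467  0.37114111]
[[282.0979169  269.27567014]]
```

View pics/wrist2.png

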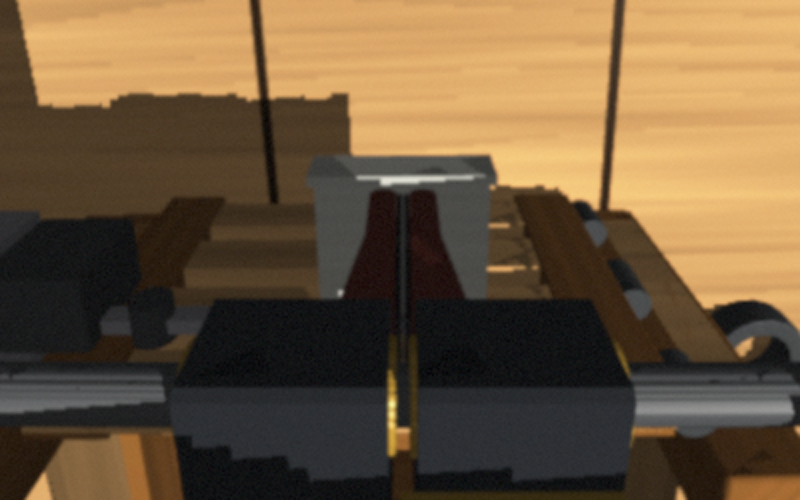

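View pics/scene2.png

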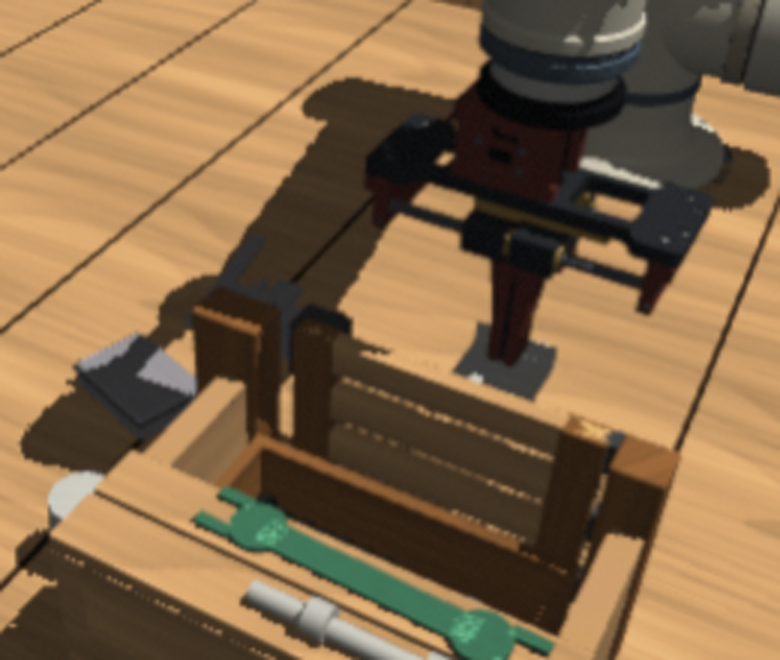

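The fingers are centred over the plate and inside the lip, with the tips about 10 mm above it. I'll lower them to contact and press the first 4–5 mm slowly. The spring cannot be met before about 6 mm.

Request:
jog_arm(
  rows=[
    [0,0,0.12,0],
    [0,0,0.12,0],
    [0,0,0.06,0],
    [0,0,0.04,0],
    [0,0,0.02,0],
    [0,0,0.02,0],
    [0,0,0.02,0],
    [0,0,0.02,0],
    [0,0,0,0],
  ],
)

```text
clock: 7.2
tool_pos: [0.5469, 0.0678, 0.1496]
ee_rot: [0.041, 3.141, -0.0]
wrist_force: [-0.3, -0.2, 0.5]
finger_gap: 0.006
```

Request:
jog_arm(
  rows=[
    [0,0,0.03,0],
    [0,0,0.03,0],
    [0,0,0.03,0],
    [0,0,0.03,0],
    [0,0,0,0],
  ],
)

```text
clock: 7.7
tool_pos: [0.5469, 0.0677, 0.1465]
ee_rot: [-0.041, -3.141, 0.0]
wrist_force: [-0.0, 0.1, 1.1]
finger_gap: 0.008
```

Request:
jog_arm(
  rows=[
    [0,0,0.02,0],
    [0,0,0.02,0],
    [0,0,0,0],
  ],
)

```text
clock: 8.0
tool_pos: [0.5469, 0.0677, 0.1456]
ee_rot: [0.041, 3.141, -0.0]
wrist_force: [0.3, -0.7, 1.0]
finger_gap: 0.005
```

Request:
jog_arm(
  rows=[
    [0,0,0.02,0],
    [0,0,0.02,0],
  ],
)

```text
clock: 8.2
tool_pos: [0.5469, 0.0677, 0.1446]
ee_rot: [0.041, 3.141, -0.0]
wrist_force: [-0.1, -0.6, 1.2]
finger_gap: 0.001
```

Request:
jog_arm(
  rows=[
    [0,0,0.02,0],
    [0,0,0.02,0],
  ],
)

```text
clock: 8.4
tool_pos: [0.5469, 0.0677, 0.1436]
ee_rot: [0.041, 3.141, 0.0]
wrist_force: [-0.8, 0.1, 0.1]
finger_gap: 0.005
```

Request:
jog_arm(
  rows=[
    [0,0,0.02,0],
    [0,0,0.02,0],
  ],
)

```text
clock: 8.6
tool_pos: [0.5469, 0.0677, 0.1426]
ee_rot: [0.041, 3.141, 0.0]
wrist_force: [0.6, -0.3, 1.9]
finger_gap: 0.001
```

Request:
jog_arm(
  rows=[
    [0,0,0.02,0],
    [0,0,0.01,0],
  ],
)

```text
clock: 8.8
tool_pos: [0.5469, 0.0678, 0.1418]
ee_rot: [-0.041, -3.141, -0.0]
wrist_force: [-0.1, -0.7, 0.2]
finger_gap: 0.001
```

Request:
jog_arm(
  rows=[
    [0,0,0.02,0],
    [0,0,0.02,0],
  ],
)

```text
clock: 9.0
tool_pos: [0.5469, 0.0678, 0.1409]
ee_rot: [0.041, 3.141, 0.0]
wrist_force: [0.5, -1.4, 1.0]
finger_gap: 0.004
```

Request:
jog_arm(
  rows=[
    [0,0,0.02,0],
    [0,0,0.02,0],
  ],
)

```text
clock: 9.2
tool_pos: [0.5468, 0.0678, 0.1398]
ee_rot: [-0.041, -3.141, -0.0]
wrist_force: [0.5, -0.9, 1.0]
finger_gap: 0.005
```

Request:
jog_arm(
  rows=[
    [0,0,0.02,0],
    [0,0,0.02,0],
  ],
)

```text
clock: 9.4
tool_pos: [0.5469, 0.0678, 0.1388]
ee_rot: [-0.041, -3.141, -0.0]
wrist_force: [-0.1, -0.8, 1.9]
finger_gap: 0.007
```

Request:
jog_arm(
  rows=[
    [0,0,0.02,0],
    [0,0,0.02,0],
  ],
)

```text
clock: 9.6
tool_pos: [0.5469, 0.0678, 0.1378]
ee_rot: [0.041, 3.141, 0.0]
wrist_force: [-0.1, -0.7, 0.8]
finger_gap: 0.005
```

Request:
jog_arm(
  rows=[
    [0,0,0.02,0],
    [0,0,0.02,0],
  ],
)

```text
clock: 9.8
tool_pos: [0.5468, 0.0678, 0.1368]
ee_rot: [0.041, 3.141, 0.0]
wrist_force: [0.2, -0.5, 0.7]
finger_gap: 0.005
```

Request:
jog_arm(
  rows=[
    [0,0,0.02,0],
    [0,0,0.02,0],
  ],
)

```text
clock: 10.0
tool_pos: [0.5469, 0.0678, 0.1358]
ee_rot: [-0.041, -3.141, -0.0]
wrist_force: [-0.0, -0.1, 0.7]
finger_gap: 0.007
```

Request:
jog_arm(
  rows=[
    [0,0,0.02,0],
    [0,0,0.02,0],
  ],
)

```text
clock: 10.2
tool_pos: [0.5469, 0.0677, 0.1352]
ee_rot: [0.041, 3.141, -0.0]
wrist_force: [-0.3, -1.2, 3.6]
finger_gap: 0.006
```

Request:
jog_arm(
  rows=[
    [0,0,0,0],
    [0,0,0,0],
  ],
)

```text
clock: 10.4
tool_pos: [0.5469, 0.0677, 0.1353]
ee_rot: [0.041, 3.141, -0.0]
wrist_force: [-1.1, -0.8, 3.8]
finger_gap: 0.007
```

The spring is met at TCP z 0.1353 with about 3.8 N, after about 16 mm of travel. I'll back off 0.8 mm into the middle of the play, then ease over to the lip.

Request:
jog_arm(
  rows=[
    [0,0,-0.03,0],
    [0.04,0,0,0],
    [0.04,0,0,0],
    [0.04,0,0,0],
    [0,0,0,0],
  ],
)

```text
clock: 10.9
tool_pos: [0.544, 0.0684, 0.1356]
ee_rot: [0.04, 3.141, 0.002]
wrist_force: [2.4, 1.7, -0.1]
finger_gap: 0.002
```

```bash
python3 - <<'E'
from h import *
import pickle
st=bot.read_state(); print(st['clock'],st['tool_pos'],st['ee_rot'],st['wrist_force'],st['wrist_torque'])
c=bot.capture('wrist'); save(c,'wrist3.png',(80,150,480,400),2)
st=bot.read_state(); print(st['clock'],st['tool_pos'],st['wrist_force'],st['wrist_torque'])
c=bot.capture('scene'); save(c,'scene3.png',(200,170,340,275),5)
st=bot.read_state(); print(st['clock'],st['tool_pos'],st['wrist_force'],st['wrist_torque'])
E
```

```text
10.9 [0.54403353 0.06843152 0.1356215 ] [4.03807295e-02 3.14057080e+00 1.84462802e-03] [ 2.41125554  1.69055876 -0.10649017] [ 0.57175126 -0.60794962 -0.05715444]
10.95 [0.54402107 0.06843567 0.13562739] [2.97686755 2.17219491 0.49467433] [ 0.61196345 -0.60378326 -0.00898319]
11.0 [0.54403185 0.06839914 0.13562643] [3.32461305 3.20750916 1.05874012] [ 0.68474414 -0.64032603 -0.081299  ]
```

View pics/wrist3.png

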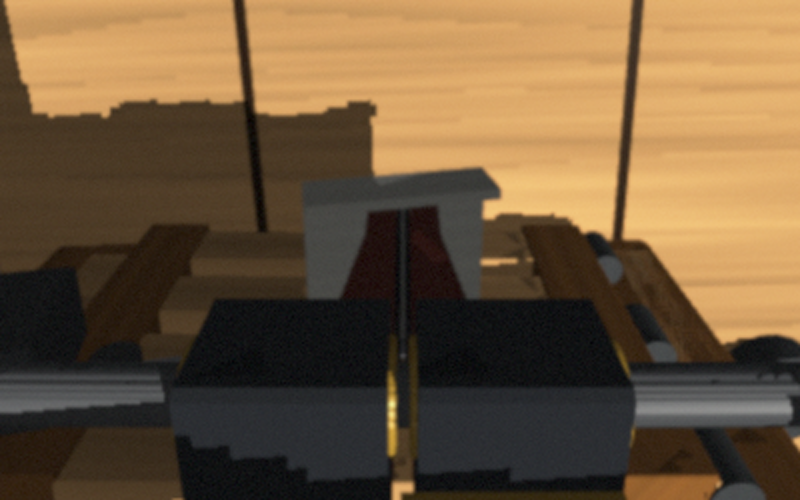

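View pics/scene3.png

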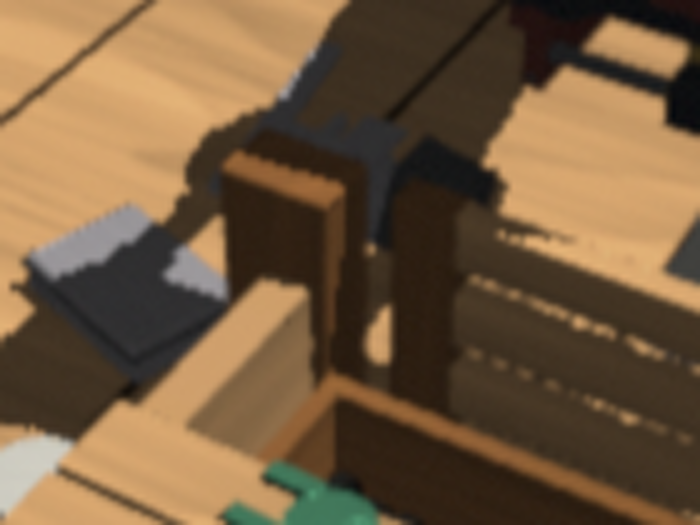

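The lateral force of about (3, 3) N fits plain hinge friction, with the lip carrying the tips along its arc. The finger touched sooner than I reckoned. I'll back off another 0.5 mm in z and creep along the arc, turning with the gate.

Request:
jog_arm(
  rows=[
    [0,0.02,-0.02,0],
    [0.034,0.023,0,0.072],
    [0.034,0.023,0,0.072],
  ],
)

```text
clock: 11.3
tool_pos: [0.5423, 0.0697, 0.1362]
ee_rot: [0.074, 3.14, 0.0]
wrist_force: [3.4, 1.9, 0.5]
finger_gap: 0.007
```

Request:
jog_arm(
  rows=[
    [0.034,0.023,0,0.072],
    [0.034,0.023,0,0.072],
  ],
)

```text
clock: 11.5
tool_pos: [0.5406, 0.0709, 0.1362]
ee_rot: [0.105, 3.139, 0.0]
wrist_force: [3.6, 3.0, 0.8]
finger_gap: 0.005
```

Request:
jog_arm(
  rows=[
    [0.034,0.023,0,0.072],
    [0.034,0.023,0,0.072],
    [0.034,0.023,0,0.072],
  ],
)

```text
clock: 11.8
tool_pos: [0.5382, 0.0728, 0.1362]
ee_rot: [0.153, 3.138, 0.0]
wrist_force: [2.9, 3.6, 0.9]
finger_gap: 0.008
```

```bash
python3 - <<'E'
from h import *
import pickle
st=bot.read_state(); print(st['clock'],st['tool_pos'],st['wrist_force'])
D={'st':st}
for n in ['top','wrist']:
    c=bot.capture(n); D[n]=c
save(D['top'],'top4.png',(140,120,340,270),4)
save(D['wrist'],'wrist4.png',(80,150,480,400),2)
pickle.dump(D,open('d4.pkl','wb'))
E
```

```text
11.8 [0.53816144 0.07279413 0.13617244] [2.8667308  3.62286807 0.87390607]
```

View pics/top4.png

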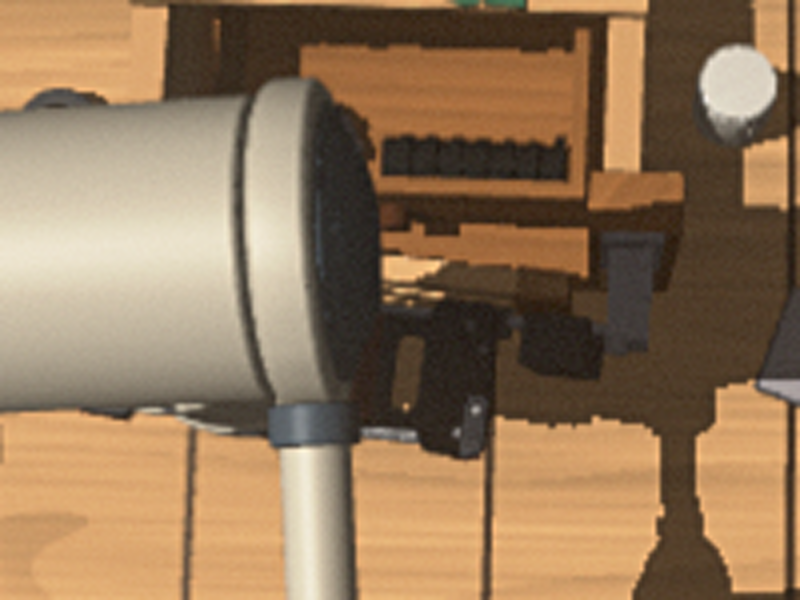

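View pics/wrist4.png

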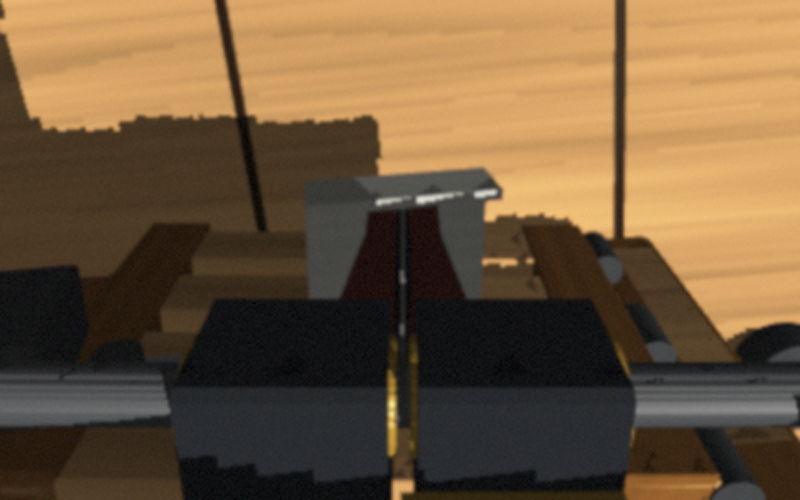

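The gate follows. The nose block has come about 14 mm forward of the catch, at roughly (560,345) in the crop, and the forces hold at about 4 N. I'll continue along the arc a little faster.

Request:
jog_arm(
  rows=[
    [0.068,0.046,0,0.143],
    [0.068,0.046,0,0.143],
    [0.068,0.046,0,0.143],
    [0.068,0.046,0,0.143],
  ],
)

```text
clock: 12.3
tool_pos: [0.5319, 0.0782, 0.1361]
ee_rot: [0.279, 3.129, -0.0]
wrist_force: [3.8, 2.1, -0.0]
finger_gap: 0.004
```

Request:
jog_arm(
  rows=[
    [0.068,0.046,0,0.143],
    [0.068,0.046,0,0.143],
    [0.068,0.046,0,0.143],
    [0.068,0.046,0,0.143],
  ],
)

```text
clock: 12.7
tool_pos: [0.5262, 0.0841, 0.1362]
ee_rot: [0.404, 3.115, 0.0]
wrist_force: [4.5, 1.8, 0.9]
finger_gap: 0.01
```

Request:
jog_arm(
  rows=[
    [0.1,0.07,0,0.215],
    [0.135,0.094,0,0.286],
    [0.135,0.094,0,0.286],
    [0.135,0.094,0,0.286],
    [0.135,0.094,0,0.286],
    [0.135,0.094,0,0.286],
    [0.135,0.094,0,0.286],
    [0.135,0.094,0,0.286],
  ],
)

```text
clock: 13.5
tool_pos: [0.5094, 0.1105, 0.1363]
ee_rot: [0.881, 3.014, -0.001]
wrist_force: [5.6, 1.3, 0.2]
finger_gap: 0.008
```

Request:
jog_arm(
  rows=[
    [0.123,0.112,0,0.286],
    [0.135,0.094,0,0.286],
    [0.135,0.094,0,0.286],
    [0.135,0.094,0,0.286],
    [0.135,0.094,0,0.286],
    [0.135,0.094,0,0.286],
  ],
)

```text
clock: 14.1
tool_pos: [0.5024, 0.1339, 0.1361]
ee_rot: [1.235, 2.888, -0.002]
wrist_force: [3.4, -0.0, 0.2]
finger_gap: 0.004
```

Request:
jog_arm(
  rows=[
    [0.13,0.1,0,0.286],
    [0.135,0.094,0,0.286],
    [0.135,0.094,0,0.286],
    [0.135,0.094,0,0.286],
    [0.135,0.094,0,0.286],
    [0.135,0.094,0,0.286],
    [0.135,0.094,0,0.286],
  ],
)

```text
clock: 14.8
tool_pos: [0.5014, 0.1623, 0.136]
ee_rot: [1.626, 2.687, -0.003]
wrist_force: [2.8, -0.9, 0.4]
finger_gap: 0.002
```

Request:
jog_arm(
  rows=[
    [0.135,0.094,0,0.286],
    [0.135,0.094,0,0.286],
    [0.135,0.094,0,0.286],
    [0.135,0.094,0,0.286],
    [0.135,0.094,0,0.286],
    [0.135,0.094,0,0.286],
    [0.135,0.094,0,0.286],
  ],
)

```text
clock: 15.5
tool_pos: [0.5083, 0.1899, 0.1359]
ee_rot: [1.984, 2.434, -0.004]
wrist_force: [1.8, -1.8, 1.1]
finger_gap: 0.002
```

Request:
jog_arm(
  rows=[
    [0.135,0.094,0,0.286],
    [0.135,0.094,0,0.286],
    [0.135,0.094,0,0.286],
    [0.135,0.094,0,0.286],
    [0.1,0.07,0,0.215],
    [0.068,0.046,0,0.143],
    [0.034,0.023,0,0.072],
    [0,0,0,0],
  ],
)

```text
clock: 16.3
tool_pos: [0.519, 0.2104, 0.136]
ee_rot: [2.237, 2.206, -0.002]
wrist_force: [2.6, -1.7, 0.3]
finger_gap: 0.005
```

```bash
python3 - <<'E'
from h import *
import pickle
st=bot.read_state(); print(st)
D={'st':st}
for n in ['top','wrist','scene']:
    c=bot.capture(n); D[n]=c
save(D['top'],'top5.png',(100,100,360,290),3)
save(D['wrist'],'wrist5.png',(80,100,480,400),2)
save(D['scene'],'scene5.png',None,1.4)
pickle.dump(D,open('d5.pkl','wb'))
E
```

```text
{'clock': 16.3, 'q': array([ 3.24844830e-01, -8.85778508e-03,  1.53073586e+00, -8.73820967e-04,
        1.62046568e+00,  3.38756379e-01]), 'joint_velocities': array([-0.00124599, -0.00347366,  0.00065219,  0.00091793, -0.0020146 ,
       -0.01454788]), 'joint_torque': array([  1.64363734, -39.72706676, -39.76828337,   1.01218689,
         0.41590213,   0.10259535]), 'tool_pos': array([0.51902811, 0.21037331, 0.13596746]), 'ee_rot': array([ 2.23656240e+00,  2.20556781e+00, -1.66102905e-03]), 'wrist_force': array([ 2.58397588, -1.68113888,  0.29508259]), 'wrist_torque': array([-0.41205662, -0.4351455 , -0.00765606]), 'finger_gap': 0.005429371748417894}
```

View pics/top5.png

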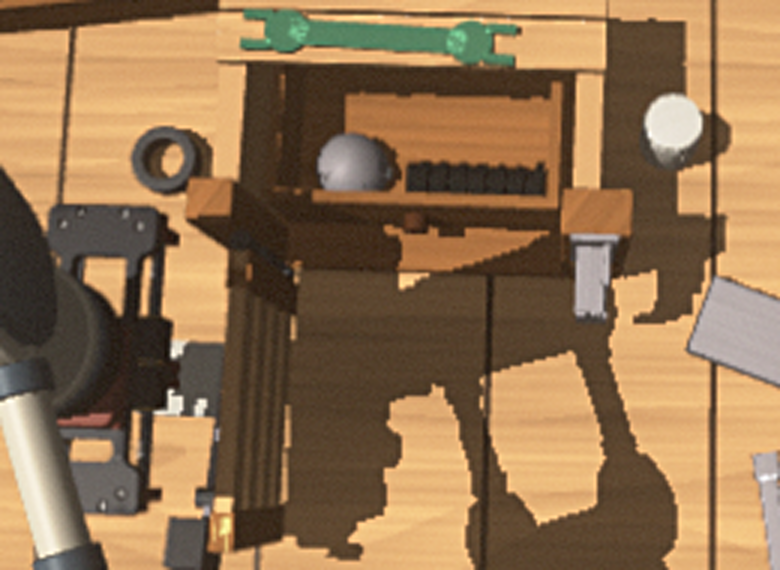

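View pics/wrist5.png

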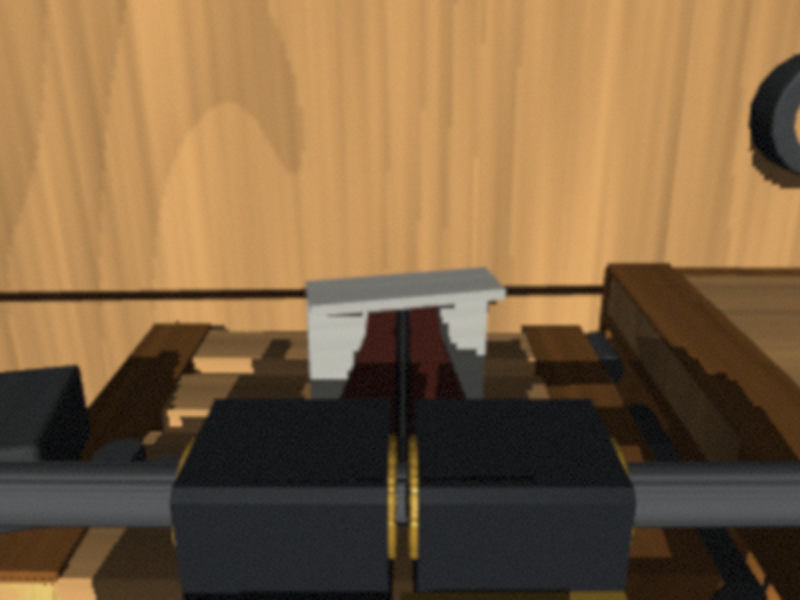

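View pics/scene5.png

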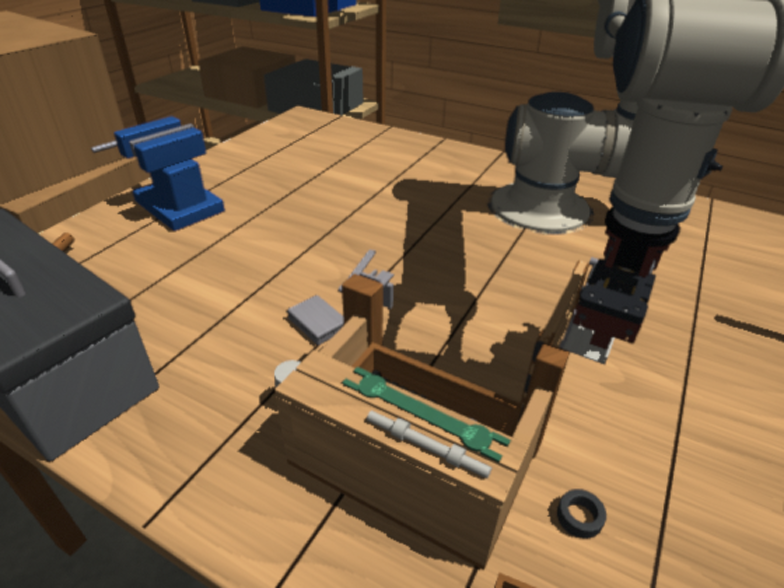

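The gate stands at about 1.56 rad. In the top view it is square to the box front, with the tips still in the trough. I'll ease off the lip and let the latch rise with the fingers back to rest before leaving upward.

Request:
jog_arm(
  rows=[
    [-0.03,0,0,0],
    [-0.03,0,-0.03,0],
    [-0.03,0,-0.06,0],
    [0,0,-0.08,0],
    [0,0,-0.08,0],
    [0,0,-0.08,0],
    [0,0,-0.08,0],
    [0,0,-0.08,0],
    [0,0,-0.08,0],
    [0,0,-0.08,0],
    [0,0,-0.08,0],
  ],
)

```text
clock: 17.55
tool_pos: [0.5189, 0.2086, 0.1543]
ee_rot: [-2.236, -2.206, 0.001]
wrist_force: [-0.1, -0.1, 0.3]
finger_gap: 0.007
```

Request:
jog_arm(
  rows=[
    [-0.1,0,-0.1,0],
    [-0.1,0,-0.2,0],
    [0,0,-0.4,0],
    [0,0,-0.8,0],
    [0,0,-1,0],
    [0,0,-1,0],
    [0,0,-1,0],
    [0.8,0,-0.5,0],
    [1,0,0,0],
    [1,0,0,0],
    [1,0,0,0],
    [1,0,0,0],
    [0,0,0,0],
    [0,0,0,0],
  ],
)

```text
clock: 18.95
tool_pos: [0.5205, 0.3236, 0.2797]
ee_rot: [2.235, 2.207, -0.0]
wrist_force: [0.6, 0.3, 0.0]
finger_gap: 0.004
```

```bash
python3 - <<'E'
from h import *
import pickle
st=bot.read_state(); print(st['clock'],st['tool_pos'],st['wrist_force'])
D={'st':st}
for n in ['top','wrist','scene']:
    c=bot.capture(n); D[n]=c
save(D['top'],'top6.png',(100,100,360,290),3)
save(D['wrist'],'wrist6.png',None,1.4)
save(D['scene'],'scene6.png',(200,150,480,360),2.8)
h=[.603,.152]
a=-.027-1.57
Rz=np.array([[np.cos(a),-np.sin(a)],[np.sin(a),np.cos(a)]])
for l,z in [((0,0),.15),((0,-.198),.15),((-.008,-.198),.15),((-.0685,-.059),.1395),((-.0685,-.111),.1395),((-.0185,-.059),.1265),((-.0185,-.111),.1265)]:
    P=[*(h+Rz@l),z]; print(l,np.round(P,3),((proj(D['top'],P)-[100,100])*3+1).round(0),(proj(D['wrist'],P,st)*1.4).round(0))
pickle.dump(D,open('d6.pkl','wb'))
E
```

```text
18.95 [0.52054796 0.32361984 0.27974631] [0.57267688 0.31226277 0.04505394]
(0, 0) [0.603 0.152 0.15 ] [[242. 241.]] [[507. 505.]]
(0, -0.198) [0.405 0.157 0.15 ] [[219. 552.]] [[243. 502.]]
(-0.008, -0.198) [0.405 0.165 0.15 ] [[207. 551.]] [[242. 493.]]
(-0.0685, -0.059) [0.546 0.222 0.14 ] [[136. 329.]] [[431. 417.]]
(-0.0685, -0.111) [0.494 0.223 0.14 ] [[129. 409.]] [[359. 417.]]
(-0.0185, -0.059) [0.545 0.172 0.126] [[217. 335.]] [[427. 463.]]
(-0.0185, -0.111) [0.493 0.173 0.126] [[211. 414.]] [[361. 462.]]
```

View pics/top6.png

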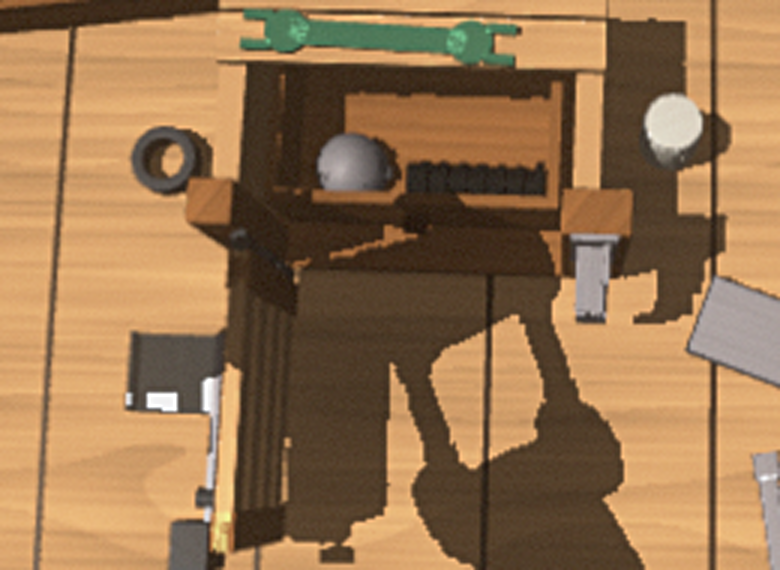

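View pics/wrist6.png

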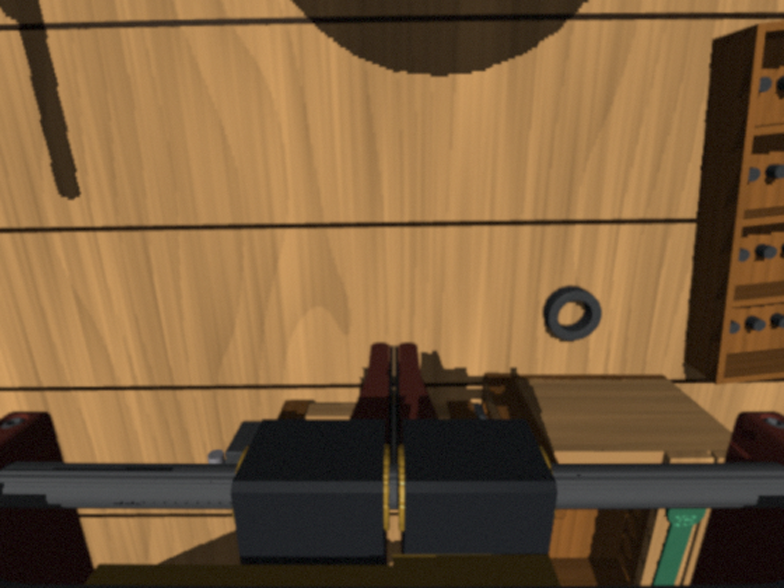

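View pics/scene6.png

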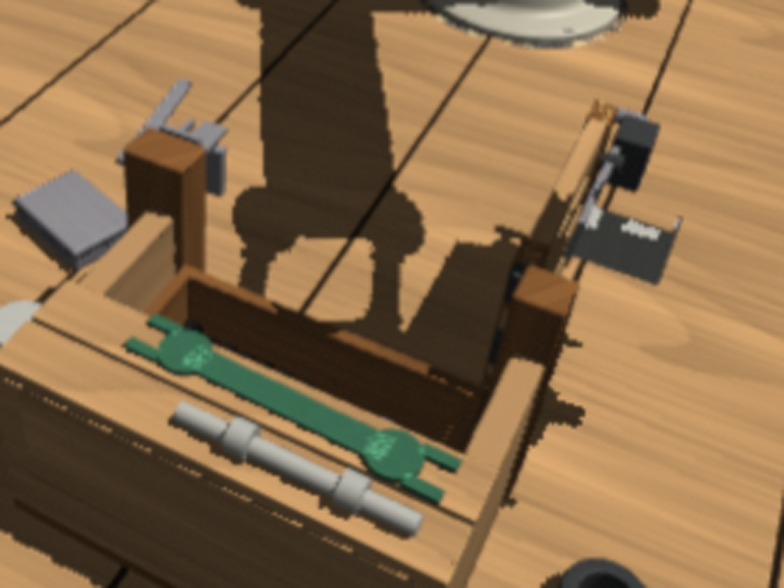

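```bash
python3 - <<'E'
from h import *
import pickle
D=pickle.load(open('d6.pkl','rb'))
save(D['top'],'top6c.png',(120,190,195,290),6)
h=[.603,.152]
for th in (1.54,1.57):
  a=-.027-th
  Rz=np.array([[np.cos(a),-np.sin(a)],[np.sin(a),np.cos(a)]])
  for l,z in [((-.008,-.198),.15),((.008,-.198),.15),((-.0685,-.059),.1395),((-.0685,-.111),.1395),((-.0185,-.059),.1265),((-.0185,-.111),.1265),((-.0435,-.225),.125)]:
    P=[*(h+Rz@l),z]; print(th,l,((proj(D['top'],P)-[120,190])*6+2.5).round(0),((proj(D['scene'],P)-[200,150])*2.8+1).round(0))
# tilted
  t=.2
  for y in(-.059,-.111):
    d=-(y+.165)*-1
    d=y+.165
    for x,hz in((-.0685,.0145),(-.0685,.0015)):
      yy=-.165+d*np.cos(t)-(-hz)*np.sin(t)*1; z=.125-d*np.sin(t)+hz*np.cos(t)
      P=[*(h+Rz@(x,yy)),z]; print('tilt',y,hz,((proj(D['top'],P)-[120,190])*6+2.5).round(0),((proj(D['scene'],P)-[200,150])*2.8+1).round(0))
E
```

```text
1.54 (-0.008, -0.198) [[312. 565.]] [[614. 104.]]
1.54 (0.008, -0.198) [[363. 566.]] [[591.  97.]]
1.54 (-0.0685, -0.059) [[157. 125.]] [[659. 263.]]
1.54 (-0.0685, -0.111) [[149. 286.]] [[675. 213.]]
1.54 (-0.0185, -0.059) [[320. 132.]] [[572. 251.]]
1.54 (-0.0185, -0.111) [[313. 290.]] [[592. 204.]]
1.54 (-0.0435, -0.225) [[224. 641.]] [[663. 128.]]
tilt -0.059 0.0145 [[180. 131.]] [[650. 289.]]
tilt -0.059 0.0015 [[193. 143.]] [[645. 301.]]
tilt -0.111 0.0145 [[161. 282.]] [[670. 228.]]
tilt -0.111 0.0015 [[174. 292.]] [[665. 240.]]
1.57 (-0.008, -0.198) [[294. 563.]] [[622. 106.]]
1.57 (0.008, -0.198) [[344. 566.]] [[600.  99.]]
1.57 (-0.0685, -0.059) [[152. 119.]] [[662. 266.]]
1.57 (-0.0685, -0.111) [[139. 279.]] [[680. 217.]]
1.57 (-0.0185, -0.059) [[315. 130.]] [[574. 252.]]
1.57 (-0.0185, -0.111) [[303. 288.]] [[597. 206.]]
1.57 (-0.0435, -0.225) [[204. 636.]] [[672. 132.]]
tilt -0.059 0.0145 [[175. 125.]] [[652. 292.]]
tilt -0.059 0.0015 [[188. 137.]] [[647. 304.]]
tilt -0.111 0.0145 [[152. 275.]] [[675. 231.]]
tilt -0.111 0.0015 [[165. 285.]] [[670. 244.]]
```

View pics/top6c.png

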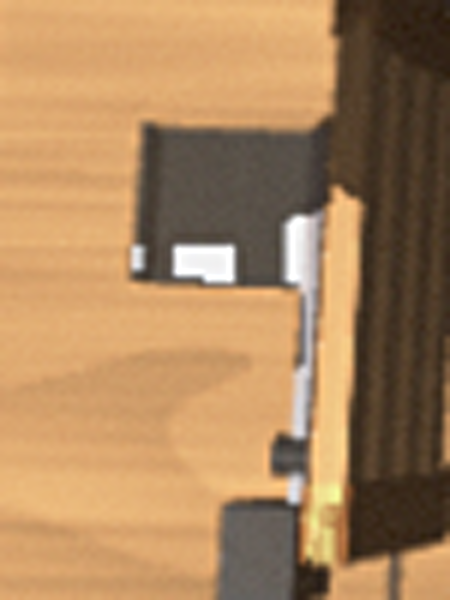

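The gate is at about 1.56 rad. The plate corners match the level, untilted model, so the latch is at rest. The ring, can and tin sit at the same pixels as before, and the robot is clear. I'll hand it in.

```bash
python3 - <<'E'
from h import *
print(bot.read_state()['clock']); print(bot.finish_job())
E
```

```text
19.1
the job is handed in; nothing more can be done
None
```

The gate is open and the job was handed in at 19.1 s, well inside the 53 s limit.

- **Pressing:** With shut fingertips I pressed the thumb piece down by feel. The leaf spring met the nose after about 16 mm, at about 3.8 N, and I then backed off about 1.3 mm commanded.
- **Opening:** I drew the gate by the lip slowly round its arc, turning the tool with it. I then eased off the lip and let the latch come back up with the fingers.
- **Forces:** The highest force I read was about 5.7 N. That came midway through the swing because my arc was slightly too wide, so I corrected it by half a millimetre.

**Last checks:**
- **Gate:** it stands at about 1.56 rad by the top view.
- **Latch:** the plate and lip corners fit the untilted plate to within a few pixels of the enlarged view, so the latch is back at rest.
- **Loose things:** the ring and glue can are at their original pixel positions. The rest look unmoved in the pictures, but I did not measure them. The pedal axle is out of the final top crop, and I could see it only in the scene view.
- **Robot:** it is clear of everything, reading under 1 N, which is sensor noise.

No check failed or disagreed.

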